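# Load the lens disinfector, click the selector to step five and start it

## Robot

A 6-joint arm with a two-finger parallel gripper is mounted at the origin on a cart in front of the work surface, level with it; the furniture and walls round the work are solid. World frame = base frame: x ahead of the robot, y to its left, z up, the work surface at z = 0. Lengths are in m, angles in rad, forces in N, time in s.
With the tool pointing down it reaches from about 0.3 to 0.875 m from the base axis. Payload 4.2 kg.
Tool frame: the origin (TCP) lies at the very end of the fingers, on their centre line; the grasp point (between the pads) lies 19 mm behind it (r.grasp_offset is the z of the grasp point in the tool frame, in m); z points along the fingers, y is the line along which they close (so a half turn about z gives the same grasp; the last joint's range is limited). The gripper opens to 85 mm and grips with 20 to 120 N. Pads are 22 mm wide; open, the fingers measure 114 mm over their backs; the gripper's body (76 mm by 85 mm) begins 54 mm behind the grasp point. The pads swing forward as they close: fully open they stand 13 mm farther back than shut.
Start: joints at [-1.125, 0.32, 1.565, -0, 1.257, -0.02], TCP at [0.258, -0.514, 0.231] pointing down, gripper open.
Joint ranges: [-3.11, 3.11], [-0.84, 2.01], [0.21, 2.61], [-1.34, 4.49], [0.05, 2.63], [-2.56, 2.56]. Speed limits (rad/s): [2.57, 2.57, 3.14, 3.14, 3.14, 3.14].

## Interface

Orientations are given as a 3x3 rotation matrix whose columns are the frame's x, y, z axes.
In Python, from workcell import r gives the robot as it stands. Calls block until the motion is done:
- r.movep(position, orientation): joint-space move of the TCP to a pose.
- r.movel(position, rot=None, speed=0.15, until_force=None): straight line of the TCP; rot=None keeps the orientation; speed is the mean speed in m/s. With until_force (N) it stops when the force on the tool has changed by that much, and returns True; else False.
- r.set_joints(angles): joint-space move.
- r.ungrasp() and r.clamp(f_grip=None): open the fingers fully, or close them until they stop; f_grip is the grip in N (None keeps the last).
- r.sleep(seconds).
- r.solve_ik(position, orientation): joint angles nearest the present ones, or None.
- r.get_image(name): name is "scene" or "top" or "wrist"; returns a dict with "frame" (480x640x3 uint8, blue, green, red), "depth" (480x640 float32, m along the optical axis (not along the pixel's ray), 0 where there is no reading), "fx", "fy", "cx", "cy" (pixels), "k1" (the pictures are not rectified: a ray, as slopes to the right and down, at radius r is drawn at 1 + k1 r^2 times it, then the intrinsics apply), "xyz" and "attitude" of the camera in the world; the wrist camera has in their place "tool_from_camera" (4x4, takes a point from camera to tool coordinates, whose origin is the TCP and whose axes are the flange's). Camera axes: x right, y down, z forward; pixel columns grow to the right and rows downward; lengths in m; the calibration is good to about 2 mm. A picture is of the moment at which its call begins: read the wrist's pose just before it.
A pose or a line that the arm cannot do raises r.MotionError and nothing moves.
- r.finish_job(): hands the job in; it is judged then, once.
Readings, each from a call of its own:
- r.get_clock(): time.
- r.get_qpos(): joint angles.
- r.get_qd(): joint speeds.
- r.get_joint_efforts(): joint torques, N m.
- r.get_tcp_pos(): TCP position.
- r.get_tool_rot(): TCP orientation.
- r.get_ft_force(): force on the tool from outside, world axes, zero at the start.
- r.get_ft_torque(): the same for the moment, N m.
- r.get_grip_width(): opening from 0.0 (shut) to 1.0 (fully open).
- r.get_gripper_force(): force on a finger pad.
Only numpy, scipy, OpenCV 4.12 (cv2) and the standard library are available. Lean on these libraries where they do the work, as an engineer would, in place of code of your own. Each camera call takes 0.05 s, during which the arm holds its last target. There are 200 camera calls.

## Task

Disinfect the larger of the two ring-shaped lenses in the small white disinfector: slide it flat and fully home into the bay in the unit's right-hand side, then slide the cover shut over it, then turn the pointer knob clockwise to the fifth click after its off stop (the long mark, counted as zero). Only when all that is done press the start button fully down and let it come up again. Leave the small lens, the contact lens case and the drops bottle where they are.

Things in the scene. Friction and masses are not known exactly. Their poses are not given: they have to be found in the camera images.
- unit: White bench-top lens disinfector, fixed to the desk; origin on the desk, own x away from the robot, y to the left (turned up to 0.12 rad). Control deck at the left: top 40 mm high, own x -85 to 15, y -54 to 105 mm. The lens bay is right of it; behind the bay (x -1 to 80, y -120 to -54) a 40 mm high rear deck, over which the open cover is parked. A 48 mm high strip (at y -49) edges the cover's track.
- bay_home (a point): Where the centre of the large lens lies when home, 6 mm above the desk; the back wall stops the lens 4 mm deeper. Fully home means no more than 3 mm less deep than this point (deeper is fine). Axes as the unit's: the lens goes in towards the unit's +y.
- bay_mouth (a point): Middle of the bay's mouth, 6 mm above the desk, 35 mm outside bay_home. The bay is open at the top and at this right-hand end, its floor the bare desk: 66 mm wide (x), 66 mm deep (y) to the back wall; side walls 12 mm thick, 40 mm high, with rounded noses at the mouth.
- lens_centre (a point): Centre of the large ring-shaped lens, 54 mm in diameter, 12 mm high, lying flat on the desk to the right of the unit's bay; the point is 6 mm above the desk.
- cover (a joint): Sliding cover of the bay, m: 0 fully open (parked behind the bay), grows as it slides towards the robot (unit's -x), 0.082 at the stop, shut. Friction 1.5 N, stays where it is left; starts 0 to 8 mm from fully open. 76 x 76 mm plate, top 47 mm above the desk; an apron hangs down outside the right-hand end and closes the mouth, so the lens must be wholly inside first.
- cover_fin (a point): Centre of the upright fin on the cover by which it is pushed: 8 mm thick (unit's x), 40 mm long (y), 20 mm tall, from 46 to 66 mm above the desk; the plate goes on 48 mm behind the fin.
- knob (a joint): Selector knob, rad, vertical axis: 0 at the off stop, grows clockwise seen from above; sprung clicks, step n at n x 0.5236 (30 degrees), last step 7. About 0.07 N m takes it out of a click; past half-way it snaps into the next. Starts at step 0 to 3. At 0 the pointer is 135 degrees counter-clockwise from the unit's x (near left), at the long mark on the panel; seven short marks show the other steps.
- knob_axis (a point): Point on the knob's axis, 62 mm above the desk, half-way up the pointer bar; at (-35, 55) mm in the unit's own x, y (bay_home is at (-46, -85)). Axes as the unit's. Bar: 12 mm thick, from 50 to 74 mm above the desk, from 18 mm behind the axis to 40 mm in front of it, on a hub 38 mm across.
- pointer_tip (a point): Outer end of the pointer bar, 40 mm from the axis, 62 mm above the desk.
- start (a joint): Start button, m: 0 up, 0.006 fully down, springs back; about 5 N presses it down.
- start_top (a point): Centre of the top of the round start button, 20 mm across, 58 mm above the desk, on the control deck between knob and bay; presses straight down.
- lens_small: Bystander: small ring-shaped lens, 34 mm across, 12 mm high, origin at the centre of its underside.
- case: Bystander: contact lens case, 30 x 66 x 20 mm, in front of the unit, origin at the centre of its underside.
- drops: Bystander: eye drops bottle standing behind the control deck, 25 mm across, 62 mm tall, origin at the centre of its underside.
Not all that is in view belongs to the job. Leave any purple look-alike of the part that bears lens_centre alone.

How it is judged:
By the outcome, as a careful person would: the job done as asked, in the order asked, and still so for the second after the job is handed in, with the robot touching nothing.
It also fails if it takes over 67 s, if anything falls off the work surface, if the arm or the gripper's body presses on something with over 40 N, if the wrist force passes 120 N, or if a joint passes its speed limit or range.

## Working session

There is one attempt and no reset: what is moved stays moved. The work goes in short steps, each a Python script; the robot and the scene stay as the last script left them, time stands still between calls to the robot, and variables do not carry over. Pictures are saved under pics/ and viewed, at most 11 in all, crops included, and the job is handed in when it is done.

```bash
ls; mkdir -p pics; python3 - <<'E'
from workcell import r
import cv2,numpy as np,pickle
d={}
for n in("top","scene"):
    im=r.get_image(n);d[n]=im;cv2.imwrite(f"pics/{n}0.png",im["frame"])
    print(n,{k:im[k] for k in im if k not in("frame","depth")})
pickle.dump(d,open("im0.pkl","wb"))
print(r.get_clock(),r.get_tool_rot(),r.grasp_offset)
E
```

```text
pics
top {'fx': 603.7164144022603, 'fy': 603.7164144022603, 'cx': 314.6620538341903, 'cy': 237.56052372256863, 'k1': -0.09620818339440676, 'xyz': array([ 0.46861   , -0.2210341 ,  1.13337699]), 'attitude': array([[ 1.32330962e-02, -9.94449742e-01,  1.04377182e-01],
       [-9.99910022e-01, -1.33902864e-02, -8.05360972e-04],
       [ 2.19853137e-03, -1.04357133e-01, -9.94537458e-01]])}
scene {'fx': 488.0076492682273, 'fy': 488.0076492682273, 'cx': 318.52766188251485, 'cy': 236.07171418986118, 'k1': -0.08196392141328279, 'xyz': array([ 0.30050154, -0.79888108,  0.60180577]), 'attitude': array([[ 0.88931915, -0.29998181,  0.34514107],
       [-0.45722208, -0.57059139,  0.68218285],
       [-0.00770793, -0.76448439, -0.64459616]])}
0.1 [[ 8.93454885e-01  4.49152448e-01 -6.68670881e-04]
 [ 4.49152943e-01 -8.93453735e-01  1.43451026e-03]
 [ 4.68872976e-05 -1.58200569e-03 -9.99998748e-01]] -0.0187
```

View pics/top0.png

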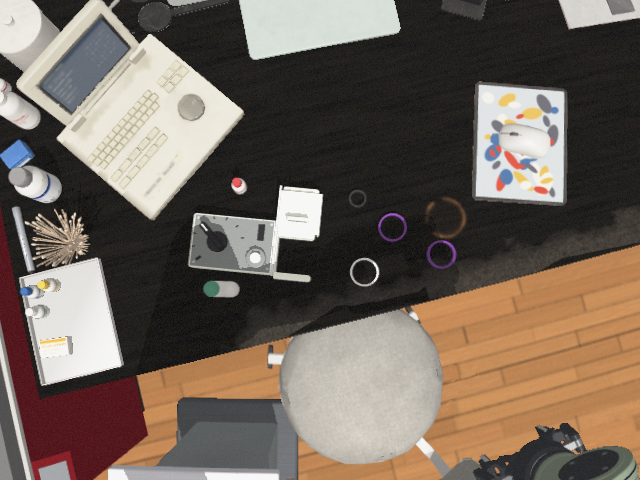

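View pics/scene0.png

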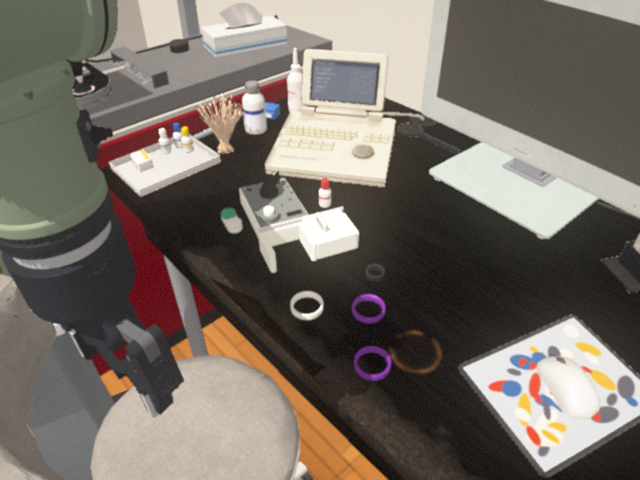

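The top view shows the white large lens at (364,272), the small lens at (357,198), purple decoys at (392,227) and (441,254), and the unit at (190–322, 185–282). The knob is near (213,238), the start button at (255,258) and the fin at (297,215). I'll enlarge the unit.

```bash
cat > h.py <<'E'
import numpy as np,cv2
def pt(im,u,v,z,T=None):
    K=np.array([[im["fx"],0,im["cx"]],[0,im["fy"],im["cy"]],[0,0,1.]])
    x,y=cv2.undistortPoints(np.array([[[u,v]]],float),K,np.array([im["k1"],0,0,0.]))[0,0]
    R,o=(im["attitude"],im["xyz"]) if T is None else (T[:3,:3],T[:3,3])
    d=R@np.array([x,y,1]);return o+d*(z-o[2])/d[2]
E
python3 - <<'E'
import pickle,cv2
f=pickle.load(open("im0.pkl","rb"))["top"]["frame"]
cv2.imwrite("pics/c0.png",cv2.resize(f[175:305,180:390-10],None,fx=4,fy=4,interpolation=cv2.INTER_CUBIC))
E
```

```text
(no output)
```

View pics/c0.png

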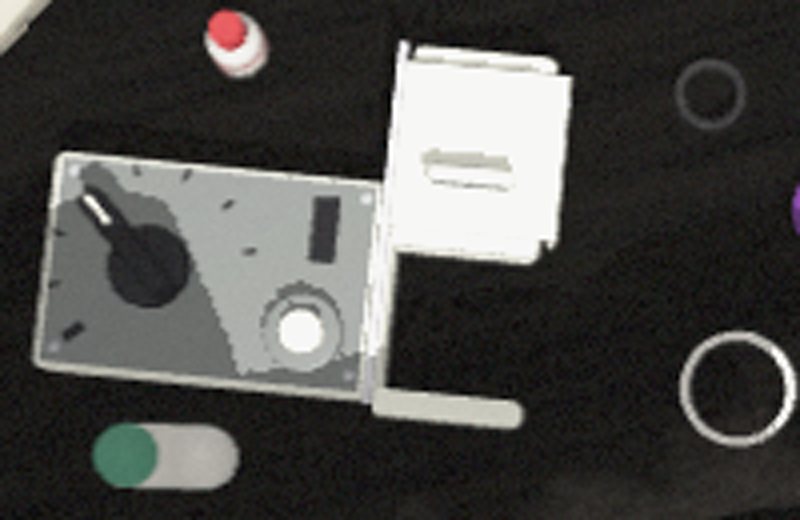

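```bash
python3 - <<'E'
import pickle,numpy as np,cv2
from h import pt
im=pickle.load(open("im0.pkl","rb"))["top"]
P=lambda u,v,z:pt(im,u/4+180,v/4+175,z)
pix=[(38,365,.04),(60,155,.04),(385,185,.04),(301,330,.058),(148,265,.05)]
for n,a in dict(lens=(738,389,.012),small=(711,94,.012),fin=(468,170,.066),tip=(88,188,.074),nose=(523,415,.04),case0=(95,455,.02),case1=(240,460,.02),fin0=(422,157,.066),fin1=(512,167,.066),drops=(240,40,.03),covL=(395,247,.047),covR=(560,247,.047)).items(): print(n,P(*a).round(4))
W=np.array([P(*a) for a in pix])
for p in W: print(p.round(4))
# fit with corners (-85,105),(15,105), knob(-35,55), button unknown
U=np.array([[-.085,.105],[.015,.105],[.015,-.049],[-.035,.055]]);V=W[[0,1,2,4],:2]
u0,v0=U.mean(0),V.mean(0);H=(U-u0).T@(V-v0);a=np.arctan2(H[0,1]-H[1,0],H[0,0]+H[1,1])
R=np.array([[np.cos(a),-np.sin(a)],[np.sin(a),np.cos(a)]]);t=v0-R@u0
print("ang",a,"org",t,"res",(V-(U@R.T+t)).round(4))
for n,q in dict(home=(-.046,-.085),mouth=(-.046,-.12),knob=(-.035,.055)).items(): print(n,R@q+t)
inv=lambda p:(R.T@(p[:2]-t)).round(4)
for n,a in dict(lens=(738,389,.012),fin=(468,170,.066),btn=(301,330,.058),tip=(88,188,.074),nose=(523,415,.04),case1=(240,460,.02)).items(): print(n,"unit",inv(P(*a)))
E
```

```text
lens [ 0.5227 -0.3154  0.012 ]
small [ 0.6613 -0.3021  0.012 ]
fin [ 0.6162 -0.1899  0.066 ]
tip [ 0.6049 -0.0216  0.074 ]
nose [ 0.5084 -0.2158  0.04  ]
case0 [ 0.4878 -0.0186  0.02  ]
case1 [ 0.4865 -0.0858  0.02  ]
fin0 [ 0.6218 -0.1693  0.066 ]
fin1 [ 0.6178 -0.2095  0.066 ]
drops [ 0.6807 -0.0819  0.03  ]
covL [ 0.5832 -0.1569  0.047 ]
covR [ 0.5842 -0.2316  0.047 ]
[0.5278 0.005  0.04  ]
[ 0.6243 -0.0018  0.04  ]
[ 0.6124 -0.1514  0.04  ]
[ 0.5442 -0.1163  0.058 ]
[ 0.5732 -0.0455  0.05  ]
ang -0.0795104412076169 org [ 0.60258032 -0.10401733] res [[ 0.0016 -0.0024]
 [-0.0015 -0.0012]
 [-0.0013  0.0027]
 [ 0.0012  0.0009]]
home [ 0.54997438 -0.18509516]
mouth [ 0.54719444 -0.21998459]
knob [ 0.57205936 -0.04641116]
lens unit [-0.0628 -0.2171]
fin unit [ 0.0204 -0.0845]
btn unit [-0.0572 -0.0168]
tip unit [-0.0043  0.0823]
nose unit [-0.085  -0.1189]
case1 unit [-0.1171  0.009 ]
```

```bash
cat >> h.py <<'E'
A=-.0795;O=np.array([.6026,-.1040])
def rot(t): c,s=np.cos(t),np.sin(t);return np.array([[c,s,0],[s,-c,0],[0,0,-1.]])
def W(x,y,z): c,s=np.cos(A),np.sin(A);return np.array([O[0]+c*x-s*y,O[1]+s*x+c*y,z])
def U(p): c,s=np.cos(A),np.sin(A);d=np.asarray(p)[:2]-O;return np.array([c*d[0]+s*d[1],-s*d[0]+c*d[1]])
def wrist(r,name):
    T=np.eye(4);T[:3,:3]=r.get_tool_rot();T[:3,3]=r.get_tcp_pos()
    im=r.get_image("wrist");T=T@im["tool_from_camera"];cv2.imwrite(name,im["frame"])
    import pickle;pickle.dump((im,T),open(name[:-3]+"pkl","wb"));return im,T
E
python3 - <<'E'
from workcell import r
from h import *
r.clamp(20)
r.movep([.5227,-.3154,.15],rot(A))
wrist(r,"pics/w1.png")
print(r.get_clock(),r.get_tcp_pos(),r.get_qpos(),r.get_grip_width())
E
```

```text
2.2 [ 0.52226421 -0.31638075  0.15039538] [-5.63303699e-01  4.33198773e-01  1.60044667e+00 -4.16750044e-04
  1.10726512e+00  1.08808978e+00] 0.0010322833398942065
```

View pics/w1.png

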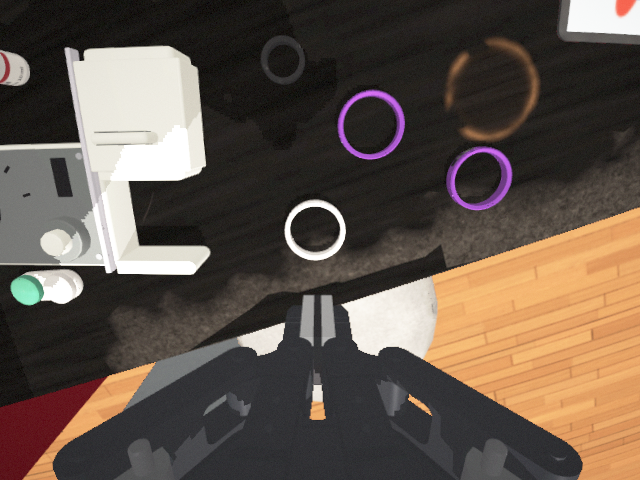

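The wrist view shows the white lens at (315,230), with rim edges at x 285–346 and y 199–261. The bay nose is near (205,255), the fin at (125,138) and the button at (57,242).

```bash
python3 - <<'E'
import pickle
from h import *
im,T=pickle.load(open("pics/w1.pkl","rb"))
for n,a in dict(lens=(315.5,230,.012),L=(285,230,.012),R=(346,230,.012),btn=(57,240,.058),nose=(210,254,.04),fin=(125,133,.066),strip_near=(107,272,.048)).items():
    p=pt(im,*a,T);print(n,p.round(4),U(p).round(4))
E
```

```text
lens [ 0.5231 -0.315   0.012 ] [-0.0624 -0.2166]
L [ 0.5253 -0.2884  0.012 ] [-0.0624 -0.1899]
R [ 0.521  -0.3416  0.012 ] [-0.0624 -0.2433]
btn [ 0.5445 -0.1183  0.058 ] [-0.0568 -0.0188]
nose [ 0.5178 -0.2288  0.04  ] [-0.0746 -0.1311]
fin [ 0.615  -0.1966  0.066 ] [ 0.0197 -0.0914]
strip_near [ 0.5117 -0.1437  0.048 ] [-0.0874 -0.0468]
```

```bash
python3 - <<'E'
from workcell import r
from h import *
r.movel([.5231,-.315,.03],rot(A))
print("hit",r.movel([.5231,-.315,.004],speed=.06,until_force=6),r.get_tcp_pos())
if r.get_tcp_pos()[2]<.008:
    r.movel(W(-.044,-.180,.004),speed=.06)
    r.movel(W(-.046,-.150,.004),speed=.06)
    print("a",r.get_ft_force())
    h=r.movel(W(-.046,-.06,.004),speed=.04,until_force=7)
    print(h,U(r.get_tcp_pos()),r.get_ft_force())
print(r.get_clock())
E
```

```text
hit True [ 0.52395679 -0.31549311  0.0115781 ]
3.525
```

```bash
python3 - <<'E'
from workcell import r
from h import *
print(r.get_ft_force(),r.get_ft_torque(),r.get_tcp_pos())
im,T=wrist(r,"pics/w2.png")
cv2.imwrite("pics/w2c.png",cv2.resize(im["frame"][220:400,200:440],None,fx=3,fy=3))
E
```

```text
[-1.00857381  0.1866823   6.28727968] [ 0.12387885  0.20675319 -0.00120941] [ 0.52395679 -0.31549311  0.0115781 ]
```

View pics/w2c.png

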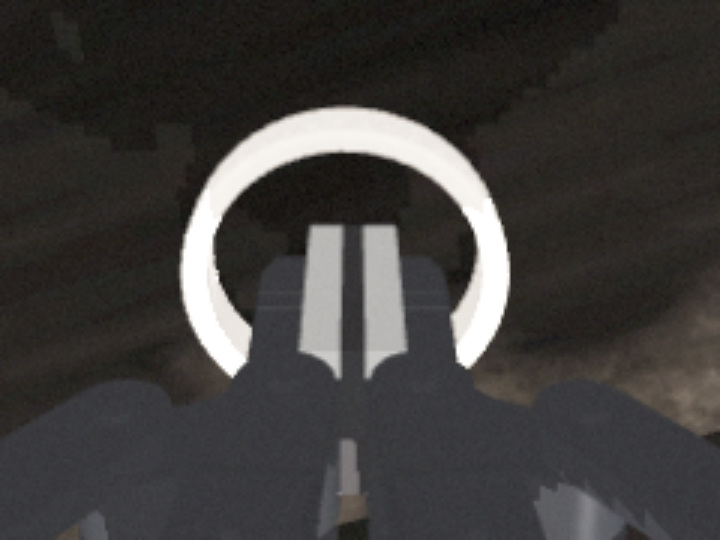

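```bash
python3 - <<'E'
import pickle
from h import *
im,T=pickle.load(open("pics/w2.pkl","rb"))
for n,(u,v) in dict(far=(345,106),farin=(345,150),L=(181,270),R=(509,270)).items():
    for z in(.012,): 
        p=pt(im,200+u/3,220+v/3,z,T);print(n,p.round(4),U(p).round(4))
tcp=np.array([.52395679,-.31549311,.0115781]);print("tcpU",U(tcp))
Ti=np.linalg.inv(T)
for dx in(-.011,0,.011):
  for dy in (-.0145,0,.0145):
    q=Ti@np.append(tcp+rot(A)@[dx,dy,0],1);x,y=q[0]/q[2],q[1]/q[2];k=1+im["k1"]*(x*x+y*y)
    print(dx,dy,((im["fx"]*x*k+im["cx"]-200)*3).round(),((im["fy"]*y*k+im["cy"]-220)*3).round())
E
```

```text
far [ 0.5524 -0.317   0.012 ] [-0.0332 -0.2163]
farin [ 0.5452 -0.3164  0.012 ] [-0.0404 -0.2163]
L [ 0.5265 -0.2885  0.012 ] [-0.0613 -0.1899]
R [ 0.5223 -0.341   0.012 ] [-0.0613 -0.2426]
tcpU [-0.06159882 -0.21707067]
-0.011 -0.0145 262.0 330.0
-0.011 0 350.0 330.0
-0.011 0.0145 438.0 330.0
0 -0.0145 260.0 271.0
0 0 350.0 271.0
0 0.0145 440.0 271.0
0.011 -0.0145 258.0 209.0
0.011 0 350.0 209.0
0.011 0.0145 442.0 209.0
```

```bash
python3 - <<'E'
from workcell import r
from h import *
for d in(.005,.008):
    p=W(-.0613+d,-.2163,.018)
    r.movel(p);p[2]=.004
    h=r.movel(p,speed=.05,until_force=5);q=r.get_tcp_pos()
    print(d,h,q,U(q),r.get_ft_force(),r.get_ft_torque())
    if q[2]<.007:break
print(r.get_clock())
E
```

```text
0.005 True [ 0.529915   -0.31554033  0.01155711] [-0.05565568 -0.21664457] [-1.89694649  0.6718533   6.51358801] [0.15662067 0.22881063 0.04363626]
0.008 True [ 0.53301257 -0.31584231  0.01157228] [-0.05254391 -0.21669959] [-1.39304362  0.51741261  7.32317072] [ 0.12224511  0.19137179 -0.01372463]
4.575
```

Contact always comes at exactly lens-top height, so the ring is evidently glazed. Instead I'll grip it across its diameter, bring it to the mouth, then push it home.

```bash
python3 - <<'E'
from workcell import r
from h import *
Rg=rot(A+np.pi/2)
r.movel(W(-.0613,-.2163,.05))
r.ungrasp()
r.movep(W(-.0615,-.2163,.05),Rg)
print(r.movel(W(-.0615,-.2163,-.001),speed=.1,until_force=6),r.get_tcp_pos())
r.clamp(20)
print("w",r.get_grip_width(),r.get_gripper_force(),r.get_clock())
if r.get_grip_width()>.5:
    print(r.movel(W(-.046,-.165,-.001),speed=.08,until_force=15))
    print(r.movel(W(-.046,-.140,-.001),speed=.05,until_force=10))
    print(U(r.get_tcp_pos()),r.get_grip_width(),r.get_ft_force())
wrist(r,"pics/w3.png");print(r.get_clock())
E
```

```text
False [ 0.52441584 -0.314934   -0.00084627]
w 0.5945463175540909 20.895599401274012 8.2583
False
False
[-0.04486651 -0.13962573] 0.5919937971061108 [1.43402989 0.91222407 5.65210967]
9.775
```

View pics/w3.png

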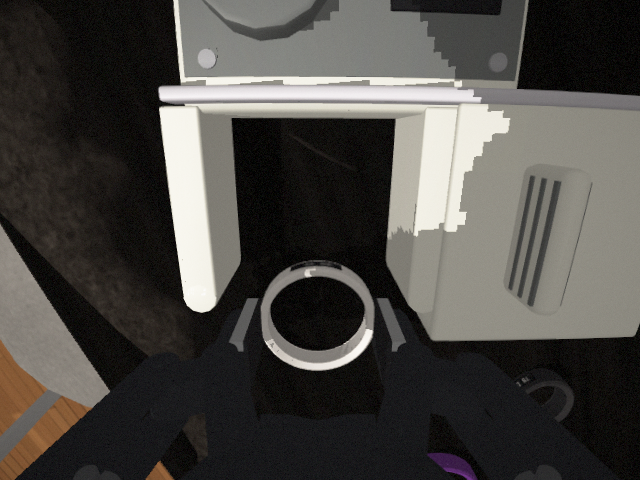

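The lens is held at (318,315), centred on the bay opening (floor edges x 240–388). Next I'll release it and push it in from behind.

```bash
python3 - <<'E'
from workcell import r
from h import *
r.ungrasp()
r.movel(W(-.045,-.140,.06),speed=.2)
r.clamp(20)
r.movel(W(-.045,-.195,.05),speed=.2)
r.movel(W(-.045,-.195,.005),speed=.15)
print(r.movel(W(-.045,-.150,.005),speed=.06,until_force=10),U(r.get_tcp_pos()),r.get_ft_force())
print(r.movel(W(-.046,-.105,.005),speed=.04,until_force=10),U(r.get_tcp_pos()),r.get_ft_force())
r.movel(W(-.046,-.16,.005),speed=.15)
r.movel(W(-.046,-.16,.13),speed=.2)
wrist(r,"pics/w4.png");print(r.get_clock())
E
```

```text
False [-0.044951   -0.15011062] [ 0.82048809  0.55356623 -0.24974078]
True [-0.04547558 -0.1137501 ] [-1.25535001 -3.64189833  0.7627179 ]
15.3833
```

View pics/w4.png

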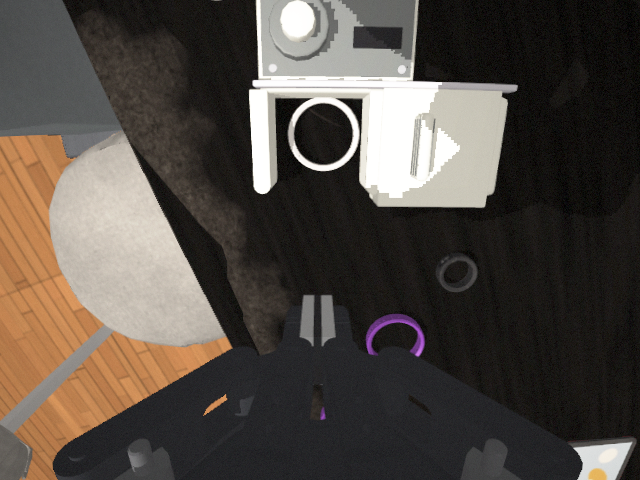

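The lens is flat against the back wall at (324,134). Next is the cover, whose fin is at (424,147).

```bash
python3 - <<'E'
from workcell import r
from h import *
import pickle
im,T=pickle.load(open("pics/w4.pkl","rb"))
p=pt(im,424,147,.066,T);f=U(p);print("fin",f);f[0]=np.clip(f[0],.014,.026);fy=-.087
r.movel(W(f[0]+.032,fy,.11),speed=.25)
print(r.movel(W(f[0]+.032,fy,.051),speed=.12,until_force=6),r.get_tcp_pos())
print(r.movel(W(f[0]-.09,fy,.051),speed=.06,until_force=9),U(r.get_tcp_pos()),r.get_ft_force())
r.movel(W(*(U(r.get_tcp_pos())+[.015,0]),.051))
r.movel(W(*U(r.get_tcp_pos()),.15),speed=.25)
r.ungrasp()
r.movep(W(-.035,.055,.15),rot(A+np.pi/4))
print(r.get_qpos(),r.get_clock())
im=r.get_image("top");cv2.imwrite("pics/c1.png",cv2.resize(im["frame"][175:305,180:380],None,fx=4,fy=4));pickle.dump(im,open("top1.pkl","wb"))
wrist(r,"pics/w5.png")
E
```

```text
fin [ 0.01549619 -0.08441728]
False [ 0.64311541 -0.19512967  0.05167651]
True [-0.04306971 -0.08704701] [ 1.60102775 -0.29075853  1.57889118]
[-1.01356064e-01  3.80205193e-01  1.68891721e+00 -3.38903140e-04
  1.07215621e+00  7.62939398e-01] 20.6083
```

View pics/w5.png

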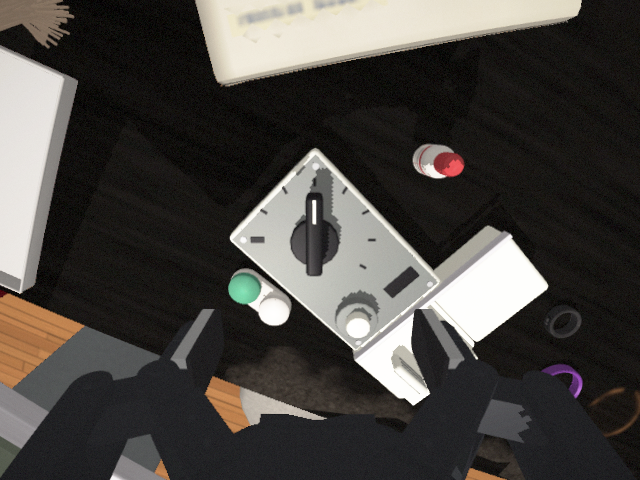

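The cover stopped with the fin near unit x = -61 mm, after about 80 mm of travel, so it is shut. The pointer bar is at x≈315, running from (315,195) to (315,275), at step 3. Hub centre is about (315,241).

```bash
python3 - <<'E'
from workcell import r
from h import *
import pickle
im,T=pickle.load(open("pics/w5.pkl","rb"))
for u,v,z in((315,241,.05),(314.5,194,.074),(314.5,275,.074),(358,325,.058)):
    p=pt(im,u,v,z,T);print(p,U(p))
print(r.get_tcp_pos())
E
```

```text
[ 0.57309625 -0.04336053  0.05      ] [-0.03422632  0.05810486]
[ 0.60362907 -0.017172    0.074     ] [-0.00586974  0.08663548]
[ 0.55945317 -0.05467412  0.074     ] [-0.04692783  0.04574353]
[ 0.54322662 -0.11450841  0.058     ] [-0.05835131 -0.01519043]
[ 0.57217672 -0.0470974   0.15002478]
```

View pics/c1.png

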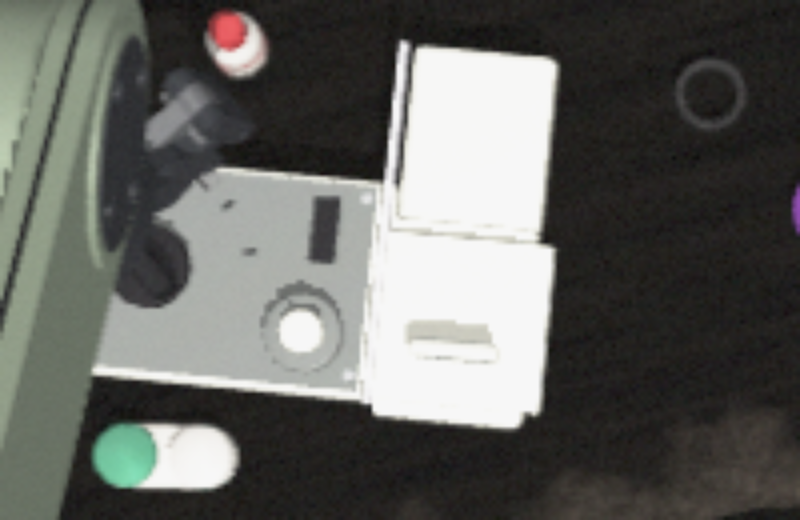

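The cover is shut over the whole bay (fin at (450,345) in the crop). Next I'll grip the bar and turn it 60° clockwise.

```bash
python3 - <<'E'
from workcell import r
from h import *
x,y=.5731,-.0442;t=A+np.pi/4
r.movel([x,y,.09],rot(t),speed=.2)
print(r.movel([x,y,.054],speed=.1,until_force=8),r.get_tcp_pos())
r.clamp(30);print(r.get_grip_width(),r.get_ft_force())
for k in(1,2,3,4): r.movep([x,y,.054],rot(t-k*np.pi/12))
print(r.get_ft_force(),r.get_ft_torque(),r.get_qpos()[5])
r.ungrasp()
r.movel([x,y,.15],speed=.2)
wrist(r,"pics/w6.png");print(r.get_clock())
E
```

```text
False [ 0.57373594 -0.04431218  0.05478959]
0.1301317513763828 [-2.13038283  2.42677236  4.13064126]
[-2.20393746  1.66720915  6.03870257] [ 0.19196068  0.5527697  -0.07822913] 1.812278735560359
25.15
```

View pics/w6.png

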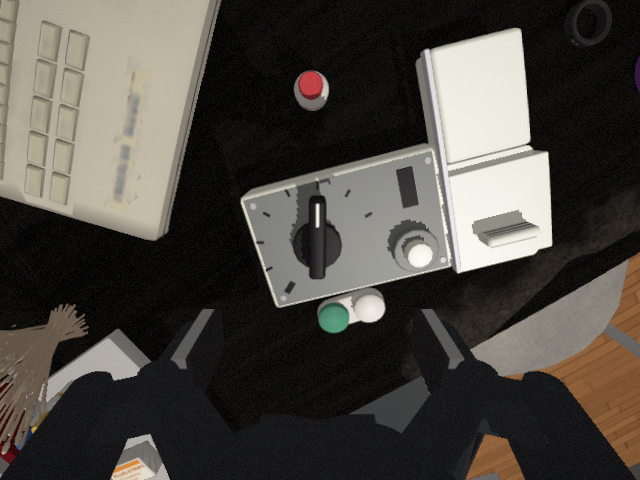

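The pointer now sits on the fifth short mark after the long one (tip at (318,197), mark at (318,183)). Now I'll press the button.

```bash
python3 - <<'E'
from workcell import r
from h import *
r.clamp(20)
r.movel([.544,-.1165,.085],speed=.2)
print(r.movel([.544,-.1165,.046],speed=.03,until_force=14),r.get_tcp_pos(),r.get_ft_force())
r.sleep(.3)
r.movel([.544,-.1165,.13],speed=.1)
wrist(r,"pics/w7.png");print(r.get_ft_force(),r.get_clock())
E
```

```text
True [ 0.54394456 -0.11647688  0.05600218] [-1.35368185  0.71416657  7.34986902]
[ 0.35809802 -0.29486277 -0.48452821] 28.7667
```

View pics/w7.png

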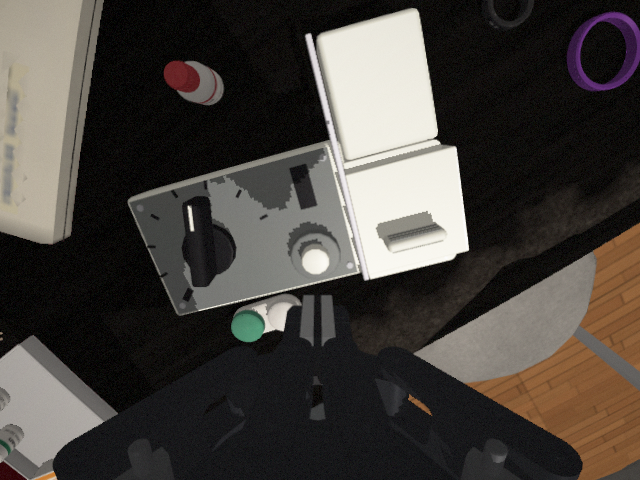

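The press stopped at z = 56 mm, short of the full 6 mm stroke. I'll press again, more slowly and with a higher limit.

```bash
python3 - <<'E'
from workcell import r
from h import *
x,y=.544,-.1165
r.movel([x,y,.060],speed=.1)
for z in(.058,.056,.054,.0525,.0515,.0505,.0495):
    h=r.movel([x,y,z],speed=.01,until_force=25);r.sleep(.1)
    p=r.get_tcp_pos()[2];f=r.get_ft_force()[2];print(z,h,round(p,4),round(f,2))
    if h or f>20:break
r.sleep(.3);print(r.get_tcp_pos()[2],r.get_ft_force())
r.movel([x,y,.13],speed=.1);print(r.get_clock())
E
```

```text
0.058 False 0.0584 4.34
0.056 False 0.0562 4.93
0.054 False 0.0558 15.19
0.0525 False 0.0557 24.32
0.05569907269404616 [-5.55707448  2.51766507 24.98751897]
32.5917
```

```bash
python3 - <<'E'
from workcell import r
from h import *
import pickle
im,T=pickle.load(open("pics/w7.pkl","rb"))
def dz(u,v):
    K=np.array([[im["fx"],0,im["cx"]],[0,im["fy"],im["cy"]],[0,0,1.]])
    x,y=cv2.undistortPoints(np.array([[[u,v]]],float),K,np.array([im["k1"],0,0,0.]))[0,0]
    d=np.median(im["depth"][v-1:v+2,u-1:u+2]);return (T@[x*d,y*d,d,1])[:3].round(4)
for n,q in dict(btn=(315,262),col1=(297,243),col2=(334,250),col3=(297,262),col4=(315,238),deck=(265,225),deck2=(160,225),cover=(395,190)).items(): print(n,dz(*q),U(dz(*q)))
x,y=.544,-.1165
for z in(.066,.064,.062,.061,.060,.059):
    r.movel([x,y,z],speed=.03);r.sleep(.1);print(round(r.get_tcp_pos()[2],4),r.get_ft_force()[2].round(2))
r.movel([x,y,.13],speed=.1);print(r.get_clock())
E
```

```text
btn [ 0.5422 -0.1149  0.0617] [-0.05934359 -0.01566232]
col1 [ 0.5558 -0.1064  0.0512] [-0.04646158 -0.0061091 ]
col2 [ 0.5424 -0.129   0.0514] [-0.05802445 -0.0297019 ]
col3 [ 0.5425 -0.1014  0.0513] [-0.06011666 -0.00218113]
col4 [ 0.555  -0.1194  0.0509] [-0.04622665 -0.01913157]
deck [ 0.5731 -0.0876  0.0403] [-0.03070925  0.01400542]
deck2 [ 0.5989 -0.0153  0.0402] [-0.01073254  0.088126  ]
cover [ 0.5678 -0.1813  0.047 ] [-0.02855121 -0.07981954]
0.0661 0.2
0.0639 -0.15
0.0621 -0.16
0.0611 2.3
0.0601 2.67
0.0591 3.66
37.5833
```

The button top is at 61.7 mm and its stop at 55.7 mm, so both presses ran the full 6 mm stroke, and it has come back up. Handing in.

```bash
python3 - <<'E'
from workcell import r
print(r.get_ft_force());print(r.finish_job())
E
```

```text
[-0.210876    0.17836698 -0.81830852]
the job is handed in; nothing more can be done
None
```

I handed the job in at about 38 s: large lens home in the bay, cover shut, knob on the fifth click, then start pressed its full 6 mm and let up. I pressed it twice because the first press looked short but was full, and I later pushed it about halfway down once to check its height. The small lens, case and bottle were left alone.

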